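Eject the scrubber's battery pack and catch it on the dock

ROBOT

A 6-joint arm with a two-finger parallel gripper is mounted at the origin on the work surface. World frame = base frame: x ahead of the robot, y to its left, z up, the work surface at z = 0. Lengths are in m, angles in rad, forces in N, time in s.
With the tool pointing down it reaches from about 0.35 to 0.775 m from the base axis. Payload 7.3 kg.
Tool frame: the origin (TCP) lies midway between the tips of the shut fingers; the grasp point (between the pads) lies 19 mm behind it; z points along the fingers, x is the direction in which the jaws open and shut, and the axes are right-handed (so a half turn about z gives the same grasp; the last joint's range is limited). The gripper opens to 92 mm and grips with 3 to 60 N. Pads are 19 mm wide; open, the fingers measure 130 mm over their backs; the gripper's body (75 mm by 190 mm) begins 47 mm behind the grasp point.
Start: joints at [-1.255, 0.342, 1.524, -0, 1.275, -0.146], TCP at [0.234, -0.47, 0.204] pointing down, gripper open.
Joint ranges: [-2.53, 2.53], [-0.77, 2.02], [0.04, 2.7], [-1, 4.14], [0.28, 2.66], [-3.11, 3.11]. Speed limits (rad/s): [2.57, 2.57, 3.14, 3.14, 3.14, 3.14].

INTERFACE

Orientations are given as a unit quaternion [x, y, z, w].
In Python, from workcell import status, snapshot, calibration, robot gives the robot as it stands.
- The arm moves only by the tool play_rows, never from a script. Its argument "targets" is a list of rows, each an object with "grip": the opening, from 0 (shut) to 1 (fully open); "delta_pos": the shift along the tool's x, y, z normalised to -1 to 1, where 1 is 25 cm, a list of three; "twist": the turn about the tool's z normalised to -1 to 1, where 1 is 180 degrees. In form: [{"grip": grip, "delta_pos": [dx, dy, dz], "twist": twist}, ...]. A call has 1 to 12 rows; each row is the pose to reach, as a shift and turn from the pose commanded when the call began, along the tool's axes at that moment, turning the shorter way round; what a row does not reach only later rows make up. A row lasts 1/12 s, in which the tool goes at most 41.7 mm and 7.16 degrees, less where a joint would pass 70% of its speed; a pose out of reach is approached as far as the arm can. A call with a number of a shift or a turn outside -1 to 1 is refused whole. A call with a gripper value outside its range is refused whole. The fingers move at their own pace and stop on an object; the grip force is fixed at half the most. Time passes only in rows, so rows that repeat a pose let the fingers close. It gives the time, the measured TCP pose, the force and the opening at its end, in the units of the state.
- status.observe(): the state, without advancing time (a new reading comes with each control period).
- snapshot(name): name is "scene" or "top"; returns (picture, depth): 480x640x3 uint8, red, green, blue; 480x640 float32, m along the optical axis (not along the pixel's ray), 0 where there is no reading.
- calibration(name): a dict with "mtx" (3x3 intrinsics, pixels), "k1" (the pictures are not rectified: a ray, as slopes to the right and down, at radius r is drawn at 1 + k1 r^2 times it, then the intrinsics apply), "view" (4x4, takes a point from world to camera coordinates). Camera axes: x right, y down, z forward; pixel columns grow to the right and rows downward; lengths in m; the calibration is good to about 2 mm. A picture is of the moment at which its call begins. calibration takes no time and is no camera call.
- robot.sign_off(): hands the job in, once; it reports no verdict.
The state is a dict: "time": time; "joint_pos": joint angles; "joint_vel": joint speeds; "tau": joint torques, N m; "ee_pos": TCP position; "ee_rot": TCP orientation; "force": force on the tool from outside, world axes, zero at the start; "ft_torque": the same for the moment, N m; "width": opening from 0.0 (shut) to 1.0 (fully open).
Only numpy, scipy, OpenCV 4.12 (cv2) and the standard library are available. Lean on these libraries where they do the work, as an engineer would, in place of code of your own. Each camera call takes 0.05 s, during which the arm holds its last target. There are 200 camera calls.

TASK

The battery pack of the cordless scrubber sits in its charging dock. Press the dock's eject key down with one fingertip while the other finger waits over the run-out lane, so that the pack springs out 2 to 5 cm and is stopped by that finger before it shoots off the end of the dock; keep the key down until the pack has stopped. Then lift straight off and leave the pack lying free in the lane; do not pick it up, and leave the other things on the shelf alone.

Things in the scene. Friction and masses are not known exactly. Their poses are not given: they have to be found in the camera images.
- dock: Grey charging dock, fixed on the white shelf. Origin on the shelf, on the lane's centreline, under the seated pack's nose; +x along the lane, the way the pack flies out; +y across to the eject key; z up. In mm: base 16 high, x -118 to +64, y +/-32; terminal block 50 high, x -118 to -88; bay walls 32 high beside the pack, x -90 to -22; lane from x 0 on, its side guides 24 high, inner faces at y +/-22.5
- pack_nose (a point): Centre of the nose (front) face of the black battery pack, 30 mm above the shelf; axes as the pack, +x out of the nose. Pack 76 long, 42 wide, 24 high (mm), 120 g; seated: nose at dock x 0, underside 18 and top 42 above the shelf. Side ears 8 to 16 behind the nose, out to 28 from the centreline, sit behind the catch: the pack is free once its nose is 14 out; stopped sooner, the catch rises under an ear
- key_top (a point): Centre of the top of the eject key, a white paddle beside the lane, 44 mm long (along the lane) by 26 wide; at dock x +32, y +51 mm, its top 36 mm above the shelf when up. It moves straight down. Apart from the pack and the key's own inner arm, nothing on the dock within 50 mm of it is higher than 24 mm
- eject_key (a joint): How far the key is pressed, m: 0 up, 0.009 fully down (its top then 27 mm above the shelf, so a second fingertip of equal length over the lane stands 9 mm above the skids, well below the pack's top and above the guides). The catch lets go at about 0.005. Return spring about 2 N when up, 5 N fully down, plus a little friction of the catch
- tub: Bystander: square clear tub with a white lid, 92 x 92 mm, 84 high; origin under its centre
- tape: Bystander: cardboard ring (tape core) lying flat, 68 mm across, 25 high; origin under its centre
- scrubber: Bystander: white cordless scrubber lying on the shelf, about 235 mm long along its x axis, 62 wide, up to 62 high; origin on the shelf under the middle of the tool
- spray: Bystander: clear spray bottle with a white trigger head, 72 mm across, 202 high; origin under its centre
- lane_end (a point): Open end of the lane, on its centreline at dock x +62 mm, on top of the slippery skids 18 mm above the shelf. Beyond it is only the shelf. Once the catch lets go, a spring plunger kicks the pack along with about 5 N over its first 14 mm; it shoots out at about 0.6 to 1.2 m/s and leaves the dock within a fraction of a second unless something already stands in its way
Things that resemble listed ones, but are neither listed nor needed, are in the scene too. Leave any blue or pink look-alike of the dock alone. What is shaped like the part that bears pack_nose but purple is not meant.

How it is judged:
On the way:
1. with the key still held down, the pack has been stopped in the lane, clear of the catch (value of joint eject_key above 0.004 m and x of pack_nose in the frame of dock between 0.014 and 0.056 m and linear speed of pack below 0.03 m/s), for 0.2 s.
At the end, for the whole second after the job is handed in: The pack lies flat and still in the lane between the guides, its nose 14 to 56 mm out from where it was seated, and the eject key has sprung back up (less than 2 mm down) (x of pack_nose in the frame of dock between 0.014 and 0.056 m and y of pack_nose in the frame of dock between -0.006 and 0.006 m and height (world z) of pack_nose between 0.026 and 0.034 m and angle between pack_nose's own z axis and vertical below 0.07 rad and angle between the x axis of pack_nose and the x axis of dock, either way round below 0.12 rad and linear speed of pack below 0.01 m/s and value of joint eject_key below 0.002 m); the robot touches nothing.
It fails at once if the pack is lifted off the lane (12 mm) (height (world z) of pack_nose above 0.042 m).
It fails at once if the pack runs over the open end of the dock (x of pack_nose in the frame of dock above 0.062 m).
It fails at once if a bystander is moved by more than 20 mm (distance of any of tub, tape, scrubber, spray from where it was at the start of the episode above 0.02 m).
It also fails if it takes over 29 s, if anything falls off the work surface, if the arm or the gripper's body presses on something with over 40 N, if the wrist force passes 120 N, or if a joint passes its speed limit or range.

## Working session

There is one attempt and no reset: what is moved stays moved. The work goes in short steps, Python scripts to look and compute and a tool call to move; the robot and the scene stay as the last step left them, time stands still between calls to the robot, and variables do not carry over. Pictures are saved under pics/ and viewed, on a budget of 10 in all, crops included, one or two more only if the job needs it, and the job is handed in when it is done.

Besides the shell and the picture viewer there is one more tool, called after "Emit:" by a JSON object that holds its "api" and its "payload". play_rows: Moves the arm, as the interface text tells. Scaled input: -1 to 1 covers 25 cm each way for a shift and 180 degrees each way for a turn. Its arguments: {"type":"object","properties":{"targets":{"type":"array","items":{"type":"object","properties":{"grip":{"type":"number"},"delta_pos":{"type":"array","items":{"type":"number"}},"twist":{"type":"number"}}}}},"required":["targets"]}

```bash
mkdir -p pics; cat > h.py <<'E'
import numpy as np,cv2,pickle
from workcell import status,snapshot,calibration,robot
def grab(n):
    p,d=snapshot(n);np.savez(f'pics/{n}.npz',p=p,d=d);return p,d
def load(n):
    z=np.load(f'pics/{n}.npz');return z['p'],z['d']
def world(n,uv,d):
    c=calibration(n);uv=np.asarray(uv,float).reshape(-1,1,2)
    K=np.array(c['mtx']);k=np.array([c['k1'],0,0,0],float)
    r=cv2.undistortPoints(uv,K,k).reshape(-1,2)
    d=np.asarray(d).reshape(-1,1);P=np.hstack([r*d,d,np.ones_like(d)])
    return (np.linalg.inv(np.array(c['view']))@P.T).T[:,:3]
def cloud(n):
    p,d=load(n);v,u=np.mgrid[:480,:640]
    W=world(n,np.stack([u,v],-1).reshape(-1,2),d.ravel()).reshape(480,640,3);W[d==0]=np.nan
    return p,W
E
python3 - <<'E'
from h import *
for n in('scene','top'):
    p,d=grab(n);cv2.imwrite(f'pics/{n}1.png',p[:,:,::-1])
    print(n,{k:np.round(v,3).tolist() for k,v in calibration(n).items()},(d==0).mean())
print(status.observe())
E
```

```text
scene {'mtx': [[551.679, 0.0, 316.915], [0.0, 551.679, 234.243], [0.0, 0.0, 1.0]], 'k1': 0.015, 'view': [[-0.802, 0.597, -0.018, 0.476], [0.384, 0.492, -0.781, -0.123], [-0.458, -0.633, -0.624, 1.417], [0.0, 0.0, 0.0, 1.0]]} 0.003893229166666667
top {'mtx': [[551.547, 0.0, 328.993], [0.0, 551.547, 236.11], [0.0, 0.0, 1.0]], 'k1': -0.168, 'view': [[-0.015, -1.0, 0.018, -0.081], [-0.981, 0.011, -0.192, 0.561], [0.191, -0.021, -0.981, 0.98], [0.0, 0.0, 0.0, 1.0]]} 0.004104817708333333
{'time': 0.1, 'joint_pos': array([-1.25499146e+00,  3.42628171e-01,  1.52491954e+00, -5.33983798e-06,
        1.27541599e+00, -1.46010914e-01]), 'joint_vel': array([-1.15373914e-03, -2.29785337e-03, -1.14342253e-03,  3.24498771e-04,
       -6.76032723e-05, -8.00012427e-04]), 'tau': array([ 2.45959767e-03, -4.32002628e+01, -2.44694245e+01,  7.19925016e-02,
        5.26732416e-02, -4.73030127e-05]), 'ee_pos': array([ 0.2338145 , -0.46961355,  0.20312808]), 'ee_rot': array([ 8.50169137e-01, -5.26509229e-01, -5.25740536e-04, -4.39935424e-04]), 'force': array([ 0.30129335, -0.08789437, -0.19553505]), 'ft_torque': array([ 0.00071698, -0.01644248,  0.02114639]), 'width': 0.9975656485946789}
```

View pics/scene1.png

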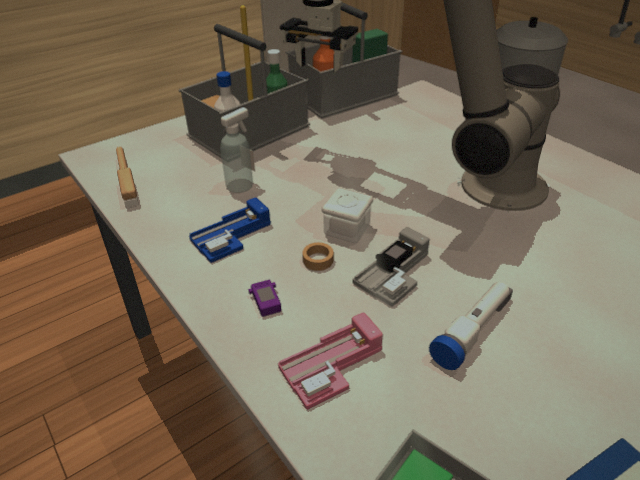

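View pics/top1.png

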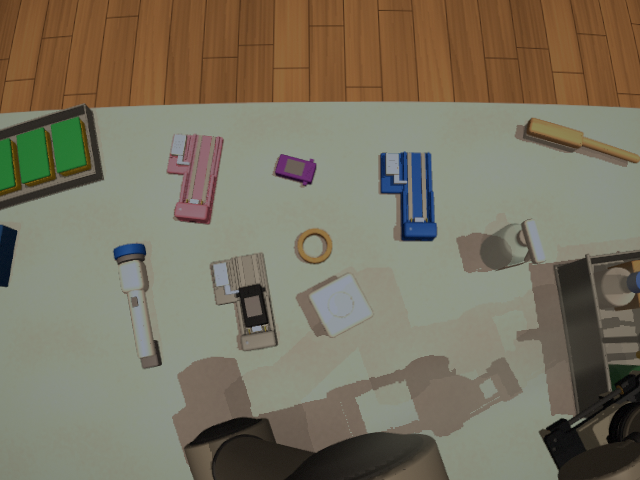

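```bash
python3 - <<'E'
from h import *
for n,(u0,u1,v0,v1) in {'top':(200,285,240,355),'scene':(345,435,225,310)}.items():
    p,W=cloud(n);R=W[v0:v1,u0:u1].reshape(-1,3);C=p[v0:v1,u0:u1].reshape(-1,3).astype(int)
    print(n,'shelf z',np.nanmedian(R[(R[:,2]<0.009)][:,2]))
    def rect(m,l):
        q=R[m][:,:2]; 
        if len(q)<5: print(l,len(q));return
        r=cv2.minAreaRect((q*1000).astype(np.float32));print(l,len(q),np.round(r[0],1),np.round(r[1],1),round(r[2],1),'z',np.round(np.median(R[m][:,2]),4),'mean',np.round(q.mean(0),4))
    rect(R[:,2]>0.011,'all')
    rect((R[:,2]>0.0465),'block')
    rect((R[:,2]>0.038)&(R[:,2]<0.0455)&(C.max(1)<120),'pack')
    rect((R[:,2]>0.033)&(R[:,2]<0.039)&(C.min(1)>165),'key')
p,_=load('top');cv2.imwrite('pics/topc.png',cv2.resize(p[235:360,195:295,::-1],None,fx=5,fy=4.8,interpolation=cv2.INTER_CUBIC))
E
```

```text
top shelf z 0.00011354034551847025
all 4099 [438.7  76.2] [181.6 104. ] 9.6 z 0.0328 mean [0.4478 0.068 ]
block 513 [406.9  50.7] [108.5  64.1] 7.3 z 0.0497 mean [0.3685 0.0451]
pack 923 [416.3  68.8] [135.8  90.7] 11.9 z 0.0422 mean [0.4317 0.0548]
key 0
scene shelf z 0.0005847291195701376
all 3200 [447.9  27.7] [187.2 207.5] 11.1 z 0.0303 mean [0.4526 0.0663]
block 299 [405.3   0.8] [100.  160.3] 4.8 z 0.05 mean [0.3817 0.0334]
pack 606 [440.5  21.1] [106.  184.6] 31.1 z 0.0423 mean [0.4291 0.0508]
key 84 [481.7 116.4] [59.3 21.8] 12.2 z 0.0362 mean [0.4881 0.1185]
```

View pics/topc.png

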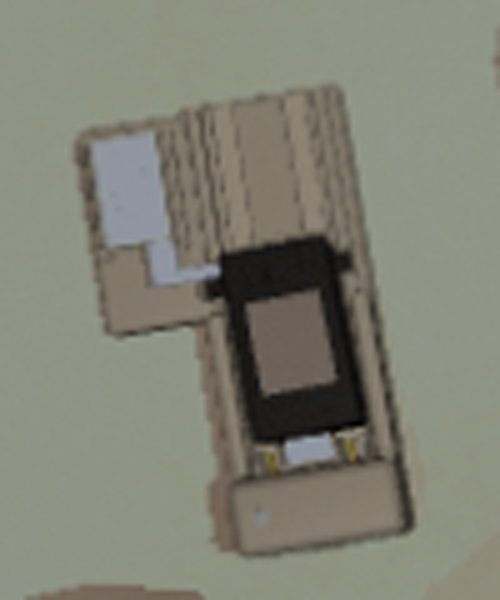

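The crop shows the grey dock: pack nose edge (220,253)-(330,236), key top (90,140)-(168,240), and terminal block at the bottom. I fit the dock pose to these corners.

```bash
python3 - <<'E'
from h import *
from scipy.optimize import least_squares
px=np.array([(220,253),(330,236),(366,427),(255,440),(90,140),(155,132),(168,240),(105,246),(232,486),(398,460),(412,530),(240,555)],float)
uv=np.c_[(px[:,0]+.5)/5-.5+195,(px[:,1]+.5)/4.8-.5+235]
M=np.array([(0,21,42),(0,-21,42),(-76,-21,42),(-76,21,42),(54,64,36),(54,38,36),(10,38,36),(10,64,36),(-88,32,50),(-88,-32,50),(-118,-32,50),(-118,32,50)])/1000.
c=calibration('top');V=np.array(c['view']);K=np.array(c['mtx']);k=np.array([c['k1'],0,0,0.])
def T(q):
    s,co=np.sin(q[2]),np.cos(q[2]);return np.c_[q[0]+co*M[:,0]-s*M[:,1],q[1]+s*M[:,0]+co*M[:,1],M[:,2]]
f=lambda q:(cv2.projectPoints(T(q),cv2.Rodrigues(V[:3,:3])[0],V[:3,3],K,k)[0][:,0]-uv).ravel()
r=least_squares(f,[.46,.06,.17],loss='soft_l1',f_scale=.5);q=r.x
print(q,np.degrees(q[2]));print(f(q).reshape(-1,2).round(1).tolist())
# depth check: dock-frame extents in both clouds
R=np.array([[np.cos(q[2]),-np.sin(q[2])],[np.sin(q[2]),np.cos(q[2])]])
for n in('top','scene'):
    p,W=cloud(n);L=W.reshape(-1,3).copy();L[:,:2]=(L[:,:2]-q[:2])@R;C=p.reshape(-1,3).astype(int)
    def ex(l,m):
        a=L[m]*1000
        if len(a)>4:print(n,l,len(a),np.percentile(a,[2,50,98],axis=0).round(1).tolist())
    box=(abs(L[:,0]+25)<115)&(L[:,1]>-45)&(L[:,1]<80)
    ex('block',box&(L[:,2]>.047));ex('pack',box&(L[:,2]>.039)&(L[:,2]<.045)&(L[:,0]>-84))
    ex('key',box&(L[:,2]>.034)&(L[:,2]<.039)&(L[:,1]>.034)&(L[:,0]>0))
print('nose yaw rel; key world',T(q)[4:8].mean(0))
E
```

```text
[0.46978332 0.06133049 0.17400401] 9.969695117242694
[[0.0, 0.2], [0.0, -0.3], [-0.2, 0.0], [-0.3, 1.4], [-0.2, 0.3], [0.1, -0.5], [1.2, -0.3], [0.3, 0.9], [-1.0, -0.7], [0.0, -1.6], [0.1, -0.0], [0.1, 1.1]]
top block 33793 [[-333.7, -680.5, 47.8], [-207.2, -193.1, 277.9], [196.0, 237.1, 744.4]]
top pack 4761 [[-224.5, -795.9, 39.3], [285.5, 297.7, 43.0], [423.7, 478.1, 44.9]]
top key 1068 [[8.4, 40.1, 34.1], [269.1, 199.2, 35.9], [428.8, 493.3, 38.9]]
scene block 53444 [[-1328.5, -2120.4, 49.0], [-333.1, -286.5, 154.6], [154.8, 505.0, 460.3]]
scene pack 3260 [[-1286.0, -2145.1, 39.2], [-1.6, 19.3, 42.9], [346.6, 367.3, 44.9]]
scene key 787 [[11.5, 42.1, 34.1], [270.8, 103.4, 35.9], [340.9, 373.4, 38.8]]
nose yaw rel; key world [0.49247061 0.11710043 0.036     ]
```

```bash
cat >> h.py <<'E'
from scipy.spatial.transform import Rotation as Ro
Q=np.array([0.46978,0.06133,0.1740])
RD=np.array([[np.cos(Q[2]),-np.sin(Q[2])],[np.sin(Q[2]),np.cos(Q[2])]])
def plan(dx,dy,z):
    s=status.observe();R=Ro.from_quat(s['ee_rot']).as_matrix()
    w=np.r_[Q[:2]+RD@[dx,dy],z]
    d=R.T@(w-s['ee_pos'])/.25
    a=np.degrees(np.arctan2(R[1,0],R[0,0]));t=np.degrees(Q[2])-90
    print('goal',w.round(4),'delta',d.round(4),'twist',round(-(t-a)/180,4),'t',s['time'],'F',s['force'].round(2),'w',s['width'],'dockpos',(RD.T@(s['ee_pos'][:2]-Q[:2])).round(4),s['ee_pos'][2].round(4),'yaw',round(a-t,2))
E
python3 - <<'E'
from h import *
for n in('top','scene'):
    p,W=cloud(n);L=W.reshape(-1,3).copy();L[:,:2]=(L[:,:2]-Q[:2])@RD
    def ex(l,m):
        a=L[m]*1000
        if len(a)>4:print(n,l,len(a),np.percentile(a,[2,50,98],axis=0).round(1).tolist())
    box=(abs(L[:,0]+.025)<.1)&(L[:,1]>-.04)&(L[:,1]<.075)
    ex('block',box&(L[:,2]>.047)&(L[:,2]<.06));ex('pack',box&(L[:,2]>.040)&(L[:,2]<.045)&(L[:,0]>-.08))
    ex('key',box&(L[:,2]>.034)&(L[:,2]<.039)&(L[:,1]>.034)&(L[:,0]>0))
    ex('tub',(L[:,2]>.075)&(L[:,2]<.095)&(abs(L[:,0]+.03)<.12)&(abs(L[:,1]+.15)<.1))
plan(.042,.0255,.10)
plan(.042,.0255,.20)
E
```

```text
top block 492 [[-117.1, -28.1, 47.2], [-103.3, 1.2, 49.8], [-90.2, 32.0, 53.3]]
top pack 749 [[-73.1, -19.7, 40.1], [-36.8, 0.8, 42.4], [0.6, 21.2, 44.8]]
top key 280 [[4.5, 38.8, 34.2], [30.9, 50.6, 36.2], [53.4, 64.4, 38.8]]
top tub 2454 [[-115.0, -204.5, 76.3], [-69.2, -158.2, 81.8], [-22.7, -112.6, 85.8]]
scene block 245 [[-116.2, -25.8, 47.3], [-99.8, 4.1, 50.2], [-87.7, 32.9, 53.9]]
scene pack 421 [[-71.8, -17.4, 40.2], [-33.6, 2.5, 42.6], [0.8, 22.8, 44.6]]
scene key 207 [[5.2, 40.3, 34.1], [33.1, 52.6, 36.3], [54.5, 65.4, 38.7]]
scene tub 1007 [[-111.9, -199.3, 75.9], [-61.6, -151.4, 82.0], [-17.8, -107.5, 85.2]]
goal [0.5067 0.0937 0.1   ] delta [-1.5303 -1.9813  0.415 ] twist 0.0916 t 0.1 F [ 0.3  -0.09 -0.2 ] w 0.9975656485946789 dockpos [-0.3243 -0.4821] 0.2031 yaw 16.49
goal [0.5067 0.0937 0.2   ] delta [-1.5308 -1.9813  0.015 ] twist 0.0916 t 0.1 F [ 0.3  -0.09 -0.2 ] w 0.9975656485946789 dockpos [-0.3243 -0.4821] 0.2031 yaw 16.49
```

Emit:
{"api": "play_rows", "payload": {"targets": [{"grip":0.37,"delta_pos":[-0.77,-0.99,0],"twist":0},{"grip":0.37,"delta_pos":[-0.77,-0.99,0],"twist":0},{"grip":0.37,"delta_pos":[-0.77,-0.99,0],"twist":0},{"grip":0.37,"delta_pos":[-0.77,-0.99,0],"twist":0},{"grip":0.37,"delta_pos":[-0.77,-0.99,0],"twist":0},{"grip":0.37,"delta_pos":[-0.77,-0.99,0],"twist":0},{"grip":0.37,"delta_pos":[-0.77,-0.99,0],"twist":0},{"grip":0.37,"delta_pos":[-0.77,-0.99,0],"twist":0}]}}

```text
time: 0.77
ee_pos: [0.3703, -0.1837, 0.2036]
ee_rot: [0.851, -0.526, -0.0, -0.001]
force: [-0.7, -0.8, -0.6]
width: 0.469
```

Emit:
{"api": "play_rows", "payload": {"targets": [{"grip":0.37,"delta_pos":[-0.76,-0.99,0],"twist":0.0916},{"grip":0.37,"delta_pos":[-0.76,-0.99,0],"twist":0.0916},{"grip":0.37,"delta_pos":[-0.76,-0.99,0],"twist":0.0916},{"grip":0.37,"delta_pos":[-0.76,-0.99,0],"twist":0.0916},{"grip":0.37,"delta_pos":[-0.76,-0.99,0],"twist":0.0916},{"grip":0.37,"delta_pos":[-0.76,-0.99,0],"twist":0.0916},{"grip":0.37,"delta_pos":[-0.76,-0.99,0],"twist":0.0916},{"grip":0.37,"delta_pos":[-0.76,-0.99,0],"twist":0.0916},{"grip":0.37,"delta_pos":[-0.76,-0.99,0],"twist":0.0916},{"grip":0.37,"delta_pos":[-0.76,-0.99,0],"twist":0.0916}]}}

```text
time: 1.6
ee_pos: [0.5066, 0.0946, 0.2029]
ee_rot: [0.767, -0.642, -0.0, 0.001]
force: [0.1, -0.3, -0.7]
width: 0.373
```

```bash
python3 -c "
from h import *
plan(.042,.026,.065)"
```

```text
goal [0.5066 0.0942 0.065 ] delta [ 0.0017 -0.0006  0.5515] twist 0.0012 t 1.6 F [ 0.09 -0.32 -0.73] w 0.3734841482267738 dockpos [0.042  0.0264] 0.2029 yaw 0.21
```

Emit:
{"api": "play_rows", "payload": {"targets": [{"grip":0.37,"delta_pos":[0,0,0.14],"twist":0},{"grip":0.37,"delta_pos":[0,0,0.28],"twist":0},{"grip":0.37,"delta_pos":[0,0,0.42],"twist":0},{"grip":0.37,"delta_pos":[0,0,0.55],"twist":0},{"grip":0.37,"delta_pos":[0,0,0.55],"twist":0},{"grip":0.37,"delta_pos":[0,0,0.55],"twist":0}]}}

```text
time: 2.1
ee_pos: [0.5054, 0.0919, 0.0656]
ee_rot: [0.765, -0.643, -0.001, 0.001]
force: [1.1, -0.1, 0.6]
width: 0.373
```

```bash
python3 -c "
from h import *
plan(.042,.026,.037)
p,d=grab('scene');cv2.imwrite('pics/scene2.png',cv2.resize(p[180:320,300:460,::-1],None,fx=4,fy=4,interpolation=cv2.INTER_CUBIC))
p,W=cloud('scene');L=W.reshape(-1,3).copy();L[:,:2]=(L[:,:2]-Q[:2])@RD
for lo,hi in((.055,.07),(.07,.09)):
  m=(L[:,2]>lo)&(L[:,2]<hi)&(abs(L[:,0]-.04)<.05)&(abs(L[:,1]-.025)<.09)
  for s in(1,-1):
    a=L[m&((L[:,1]-.026)*s>0)]*1000
    print(lo,s,len(a),np.percentile(a,[2,50,98],axis=0).round(1).tolist() if len(a) else '')
"
```

```text
goal [0.5066 0.0942 0.037 ] delta [-0.0083 -0.0069  0.1143] twist -0.0004 t 2.1 F [ 1.09 -0.15  0.64] w 0.3732351365565558 dockpos [0.0404 0.0239] 0.0656 yaw -0.08
0.055 1 0 
0.055 -1 0 
0.07 1 0 
0.07 -1 4 [[35.5, 1.6, 89.3], [45.7, 7.3, 89.5], [48.8, 7.6, 89.6]]
```

View pics/scene2.png

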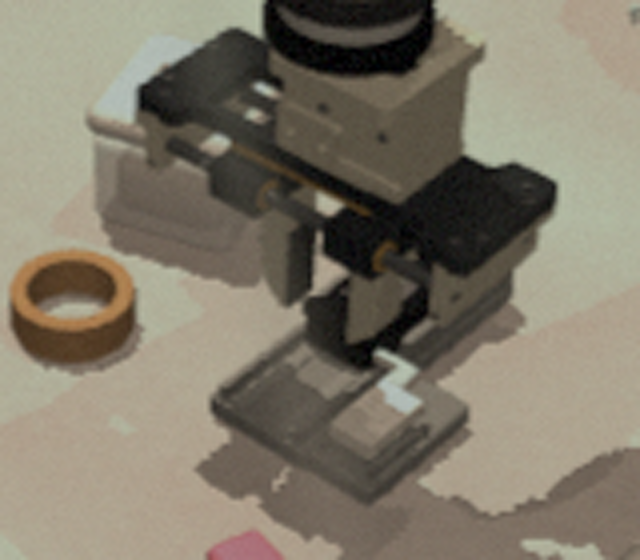

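```bash
python3 -c "
from h import *
p,W=cloud('scene')
c=calibration('scene');V=np.array(c['view']);K=np.array(c['mtx']);k=np.array([c['k1'],0,0,0.])
def pr(x,y,z):
  w=np.r_[Q[:2]+RD@[x,y],z];u=cv2.projectPoints(w[None],cv2.Rodrigues(V[:3,:3])[0],V[:3,3],K,k)[0].ravel();return ((u-[300,180])*4).round()
for a in((.0404,.0239,.0656),(.0404,-.0026,.0656),(.0404,.0504,.0656),(.032,.051,.036),(0,0,.042)):print(a,pr(*a))
for x,y in((365,320),(355,335),(290,285),(292,298),(380,430),(285,240),(375,300)):
  w=W[180+y//4,300+x//4];print((x,y),np.r_[RD.T@(w[:2]-Q[:2]),w[2]].round(4))
s=status.observe();print(s['ee_pos'],s['joint_pos'],s['time'])
"
```

```text
(0.0404, 0.0239, 0.0656) [321. 348.]
(0.0404, -0.0026, 0.0656) [279. 324.]
(0.0404, 0.0504, 0.0656) [364. 373.]
(0.032, 0.051, 0.036) [371. 409.]
(0, 0, 0.042) [331. 323.]
(365, 320) [0.0499 0.0542 0.1082]
(355, 335) [0.0511 0.0489 0.0984]
(290, 285) [0.0483 0.0075 0.1028]
(292, 298) [0.0448 0.0078 0.0931]
(380, 430) [0.0407 0.0628 0.0369]
(285, 240) [0.0527 0.0069 0.1326]
(375, 300) [0.0523 0.0593 0.1252]
[0.50704045 0.09215207 0.06722964] [ 3.11309518e-02  4.78069393e-01  1.73288533e+00 -2.73082774e-04
  9.30304883e-01  1.42920574e+00] 2.15
```

```bash
python3 -c "
from h import *
print(status.observe()['joint_vel'].round(3))
for i in range(2):
  grab('scene');p,W=cloud('scene');L=W.reshape(-1,3).copy();L[:,:2]=(L[:,:2]-Q[:2])@RD
  for s in(1,-1):
    m=(L[:,2]>.05)&(L[:,2]<.12)&(L[:,0]>.02)&(L[:,0]<.09)&(abs(L[:,1]-.027)<.07)&((L[:,1]-.027)*s>0)
    a=L[m]*1000
    print(s,len(a),np.percentile(a,[1,50,99],axis=0).round(1).tolist())
  o=status.observe();print(o['time'],o['ee_pos'])
cv2.imwrite('pics/scene3.png',cv2.resize(p[180:320,300:460,::-1],None,fx=4,fy=4,interpolation=cv2.INTER_CUBIC))
"
```

```text
[ 0.007 -0.031 -0.033  0.002 -0.001  0.001]
1 107 [[31.6, 40.9, 92.2], [52.0, 54.4, 110.9], [55.6, 60.3, 119.9]]
-1 140 [[32.9, -9.8, 91.6], [50.4, 6.4, 106.8], [54.7, 9.3, 119.6]]
2.2 [0.50793772 0.09234605 0.06813245]
1 101 [[33.0, 41.5, 90.7], [52.4, 54.2, 110.0], [57.1, 60.5, 119.7]]
-1 137 [[32.3, -8.9, 91.3], [51.6, 6.4, 107.5], [56.3, 9.3, 119.8]]
2.25 [0.50825397 0.09253787 0.06848451]
```

View pics/scene3.png

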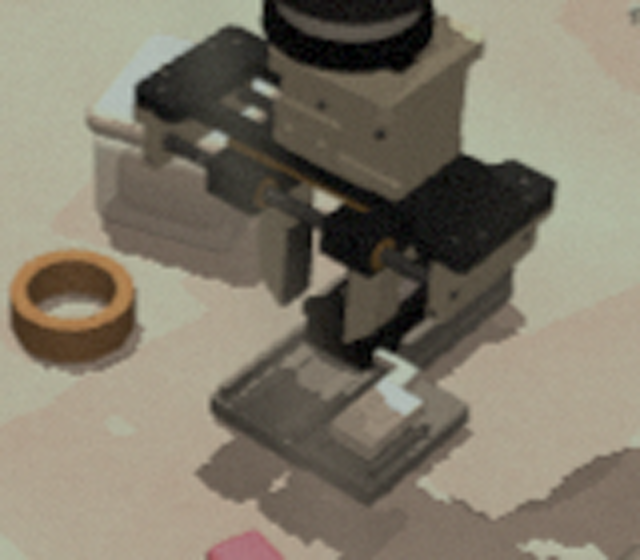

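The image shows both fingertips well aligned laterally (over the lane at y≈0, over the key at y≈50, x≈42), but about 22 mm higher than the reported TCP z. I'll descend stepwise, using contact force and camera to decide.

Emit:
{"api": "play_rows", "payload": {"targets": [{"grip":0.37,"delta_pos":[0,0,0.04],"twist":0},{"grip":0.37,"delta_pos":[0,0,0.08],"twist":0},{"grip":0.37,"delta_pos":[0,0,0.11],"twist":0},{"grip":0.37,"delta_pos":[0,0,0.11],"twist":0},{"grip":0.37,"delta_pos":[0,0,0.11],"twist":0}]}}

```text
time: 2.67
ee_pos: [0.5062, 0.093, 0.0381]
ee_rot: [0.766, -0.643, -0.001, 0.001]
force: [0.3, 0.1, 0.2]
width: 0.371
```

```bash
cat > tip.py <<'E'
from h import *
import sys
grab('scene');p,W=cloud('scene');L=W.reshape(-1,3).copy();L[:,:2]=(L[:,:2]-Q[:2])@RD
for s in(1,-1):
    m=(L[:,2]>.047)&(L[:,2]<.1)&(L[:,0]>.025)&(L[:,0]<.08)&(abs(L[:,1]-.027)<.06)&((L[:,1]-.027)*s>0)
    a=L[m]*1000
    print(s,len(a),np.percentile(a,[1,50,99],axis=0).round(1).tolist() if len(a) else '')
m=(L[:,2]>.032)&(L[:,2]<.039)&(L[:,1]>.038)&(L[:,1]<.066)&(L[:,0]>.005)&(L[:,0]<.056);print('key z',np.median(L[m][:,2]),m.sum())
plan(.042,.026,.037)
if len(sys.argv)>1: cv2.imwrite(sys.argv[1],cv2.resize(p[180:320,300:460,::-1],None,fx=4,fy=4,interpolation=cv2.INTER_CUBIC))
E
python3 tip.py
```

```text
1 144 [[31.1, 43.3, 63.8], [51.5, 56.5, 85.2], [54.0, 61.7, 98.9]]
-1 181 [[31.8, -9.0, 60.2], [50.2, 6.9, 82.4], [55.1, 10.6, 99.5]]
key z 0.03610235538828227 220
goal [0.5066 0.0942 0.037 ] delta [-0.0047 -0.0012  0.0059] twist 0.0 t 2.7167 F [ 0.14  0.46 -0.55] w 0.37163556492564065 dockpos [0.0417 0.0248] 0.0385 yaw 0.01
```

Emit:
{"api": "play_rows", "payload": {"targets": [{"grip":0.37,"delta_pos":[0,0,0.01],"twist":0},{"grip":0.37,"delta_pos":[0,0,0.016],"twist":0},{"grip":0.37,"delta_pos":[0,0,0.016],"twist":0},{"grip":0.37,"delta_pos":[0,0,0.016],"twist":0}]}}

```text
time: 3.05
ee_pos: [0.5067, 0.0929, 0.0347]
ee_rot: [0.766, -0.643, 0.0, 0.0]
force: [-0.3, -0.7, 0.0]
width: 0.367
```

```bash
python3 tip.py
```

```text
1 158 [[31.2, 42.6, 59.6], [51.4, 56.3, 83.3], [55.1, 62.0, 98.7]]
-1 197 [[32.5, -9.1, 59.6], [50.9, 7.2, 81.6], [54.7, 10.5, 99.8]]
key z 0.03635605680157894 221
goal [0.5066 0.0942 0.037 ] delta [-0.005  -0.0005 -0.0089] twist -0.0 t 3.1 F [0.32 0.52 0.45] w 0.3730439766835325 dockpos [0.0419 0.0247] 0.0348 yaw -0.0
```

Emit:
{"api": "play_rows", "payload": {"targets": [{"grip":0.37,"delta_pos":[0,0,0.02],"twist":0},{"grip":0.37,"delta_pos":[0,0,0.04],"twist":0},{"grip":0.37,"delta_pos":[0,0,0.048],"twist":0},{"grip":0.37,"delta_pos":[0,0,0.048],"twist":0},{"grip":0.37,"delta_pos":[0,0,0.048],"twist":0}]}}

```text
time: 3.52
ee_pos: [0.5065, 0.0929, 0.0224]
ee_rot: [0.766, -0.643, -0.0, 0.0]
force: [0.2, -0.9, 0.1]
width: 0.371
```

```bash
python3 tip.py pics/scene4.png
```

```text
1 175 [[32.6, 42.6, 49.3], [51.8, 57.5, 73.9], [54.9, 62.3, 95.8]]
-1 240 [[31.4, -9.0, 47.7], [50.9, 6.3, 73.0], [55.7, 10.8, 98.5]]
key z 0.0362185519362519 191
goal [0.5066 0.0942 0.037 ] delta [-0.0049 -0.0009 -0.0577] twist -0.0 t 3.5667 F [0.13 0.05 0.52] w 0.36875471117298236 dockpos [0.0418 0.0248] 0.0226 yaw -0.0
```

View pics/scene4.png

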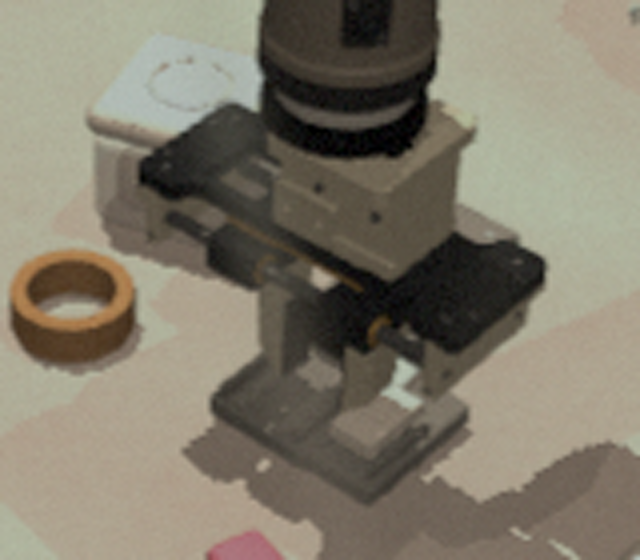

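The picture shows the key finger just above the key at (360,405) and the lane finger over the lane at (285,370), with the gripper body clear of the tub. I continue down to light contact.

Emit:
{"api": "play_rows", "payload": {"targets": [{"grip":0.37,"delta_pos":[0,0,0.02],"twist":0},{"grip":0.37,"delta_pos":[0,0,0.036],"twist":0},{"grip":0.37,"delta_pos":[0,0,0.044],"twist":0},{"grip":0.37,"delta_pos":[0,0,0.044],"twist":0},{"grip":0.37,"delta_pos":[0,0,0.044],"twist":0}]}}

```text
time: 3.98
ee_pos: [0.5068, 0.093, 0.0117]
ee_rot: [0.766, -0.643, 0.0, -0.0]
force: [0.4, 1.0, 1.7]
width: 0.364
```

```bash
python3 tip.py
```

```text
1 150 [[31.6, 43.4, 47.3], [51.9, 58.2, 65.1], [55.3, 62.6, 85.5]]
-1 201 [[32.7, -8.3, 47.9], [51.4, 5.9, 68.7], [55.2, 10.2, 97.1]]
key z 0.034606484237998725 137
goal [0.5066 0.0942 0.037 ] delta [-0.005  -0.0003 -0.101 ] twist -0.0 t 4.0333 F [ 0.66 -0.44  1.57] w 0.3658646304497112 dockpos [0.0419 0.0247] 0.0118 yaw -0.0
```

Emit:
{"api": "play_rows", "payload": {"targets": [{"grip":0.37,"delta_pos":[0,0,0.01],"twist":0},{"grip":0.37,"delta_pos":[0,0,0.02],"twist":0},{"grip":0.37,"delta_pos":[0,0,0.027],"twist":0},{"grip":0.37,"delta_pos":[0,0,0.027],"twist":0},{"grip":0.37,"delta_pos":[0,0,0.027],"twist":0},{"grip":0.37,"delta_pos":[0,0,0.027],"twist":0},{"grip":0.37,"delta_pos":[0,0,0.027],"twist":0},{"grip":0.37,"delta_pos":[0,0,0.027],"twist":0}]}}

```text
time: 4.7
ee_pos: [0.5068, 0.093, 0.0051]
ee_rot: [0.766, -0.643, 0.0, -0.0]
force: [0.9, 0.4, 4.4]
width: 0.373
```

```bash
python3 tip.py pics/scene5.png;python3 -c "
from h import *
p,W=cloud('scene');L=W.reshape(-1,3).copy();L[:,:2]=(L[:,:2]-Q[:2])@RD
m=(L[:,2]>.040)&(L[:,2]<.045)&(abs(L[:,1])<.026)&(abs(L[:,0]+.03)<.1)&(p.reshape(-1,3).max(1)<110)
print('pack',m.sum(),np.percentile(L[m]*1000,[2,50,98],axis=0).round(1).tolist())"
```

```text
1 140 [[33.0, 43.1, 48.1], [51.7, 59.8, 61.0], [77.4, 73.7, 99.4]]
-1 191 [[32.4, -8.4, 47.6], [51.3, 6.0, 67.4], [77.4, 10.1, 99.8]]
key z 0.03617363323742817 13
goal [0.5066 0.0942 0.037 ] delta [-0.005  -0.     -0.1277] twist -0.0 t 4.75 F [0.24 0.76 4.1 ] w 0.3724807395048613 dockpos [0.042  0.0248] 0.0051 yaw -0.0
pack 63 [[-90.8, -18.4, 40.3], [-0.2, 6.4, 42.8], [53.3, 25.0, 44.8]]
```

View pics/scene5.png

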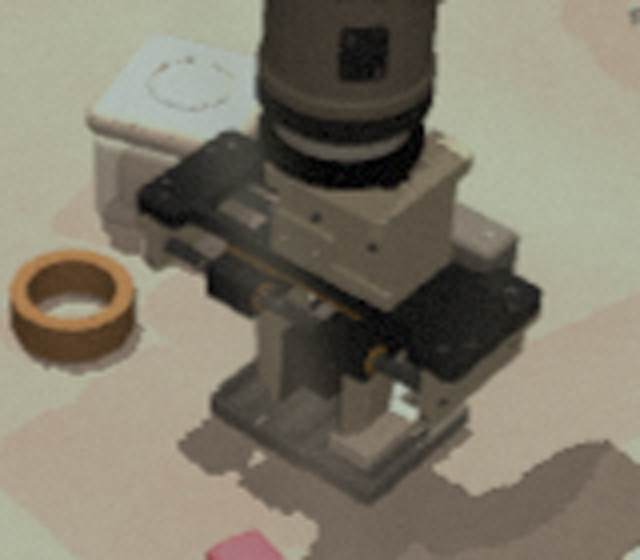

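```bash
python3 -c "
from h import *
grab('top')
for n in('scene','top'):
  p,W=cloud(n);L=W.reshape(-1,3).copy();L[:,:2]=(L[:,:2]-Q[:2])@RD
  for lo,hi in((.026,.039),(.039,.046)):
    m=(L[:,2]>lo)&(L[:,2]<hi)&(abs(L[:,1])<.022)&(L[:,0]>-.085)&(L[:,0]<.07)
    a=L[m]*1000;print(n,lo,len(a),np.percentile(a,[2,50,98],axis=0).round(1).tolist() if len(a) else '')
"
```

```text
scene 0.026 82 [[20.4, -2.9, 26.4], [30.0, 9.3, 33.7], [54.2, 20.9, 38.6]]
scene 0.039 67 [[-8.2, -18.3, 39.3], [30.0, 3.5, 42.9], [54.1, 16.6, 45.8]]
top 0.026 143 [[-84.2, -21.8, 26.9], [-67.1, 0.9, 34.7], [9.9, 20.0, 38.9]]
top 0.039 706 [[-45.3, -21.2, 39.4], [-16.0, -1.2, 42.3], [14.4, 19.1, 45.4]]
```

The pack's rear is at about −45 mm, so its nose is about 30 mm out, resting at the finger with the key still down. I hold briefly, then lift straight up.

Emit:
{"api": "play_rows", "payload": {"targets": [{"grip":0.37,"delta_pos":[0,0,0],"twist":0},{"grip":0.37,"delta_pos":[0,0,0],"twist":0},{"grip":0.37,"delta_pos":[0,0,0],"twist":0},{"grip":0.37,"delta_pos":[0,0,-0.01],"twist":0},{"grip":0.37,"delta_pos":[0,0,-0.02],"twist":0},{"grip":0.37,"delta_pos":[0,0,-0.04],"twist":0},{"grip":0.37,"delta_pos":[0,0,-0.08],"twist":0},{"grip":0.37,"delta_pos":[0,0,-0.14],"twist":0},{"grip":0.37,"delta_pos":[0,0,-0.24],"twist":0},{"grip":0.37,"delta_pos":[0,0,-0.36],"twist":0},{"grip":0.37,"delta_pos":[0,0,-0.44],"twist":0},{"grip":0.37,"delta_pos":[0,0,-0.44],"twist":0}]}}

```text
time: 5.8
ee_pos: [0.5086, 0.093, 0.1195]
ee_rot: [0.766, -0.643, 0.003, -0.002]
force: [0.6, -0.4, 0.1]
width: 0.369
```

```bash
python3 -c "
from h import *
grab('top');grab('scene')
for n in('scene','top'):
  p,W=cloud(n);L=W.reshape(-1,3).copy();L[:,:2]=(L[:,:2]-Q[:2])@RD
  for l,z0,z1,y0,y1,x0,x1 in(('pack',.039,.046,-.03,.03,-.085,.07),('key',.025,.04,.038,.066,.008,.056)):
    m=(L[:,2]>z0)&(L[:,2]<z1)&(L[:,1]>y0)&(L[:,1]<y1)&(L[:,0]>x0)&(L[:,0]<x1)
    a=L[m]*1000;print(n,l,len(a),np.percentile(a,[2,50,98],axis=0).round(1).tolist() if len(a) else '')
p,_=load('scene');cv2.imwrite('pics/scene6.png',cv2.resize(p[160:340,290:530,::-1],None,fx=3,fy=3,interpolation=cv2.INTER_CUBIC))
print(status.observe()['force'])
"
```

```text
scene pack 497 [[-44.0, -18.8, 39.7], [-5.5, 2.0, 42.4], [28.2, 21.4, 45.4]]
scene key 266 [[11.7, 40.7, 26.6], [36.6, 54.4, 36.0], [54.8, 65.8, 39.3]]
top pack 859 [[-44.7, -21.7, 39.3], [-8.1, -1.6, 42.3], [27.8, 19.4, 45.5]]
top key 51 [[9.2, 38.4, 26.1], [27.1, 40.0, 35.0], [43.2, 43.3, 38.3]]
[-0.82129127  0.47891484  0.12771886]
```

View pics/scene6.png

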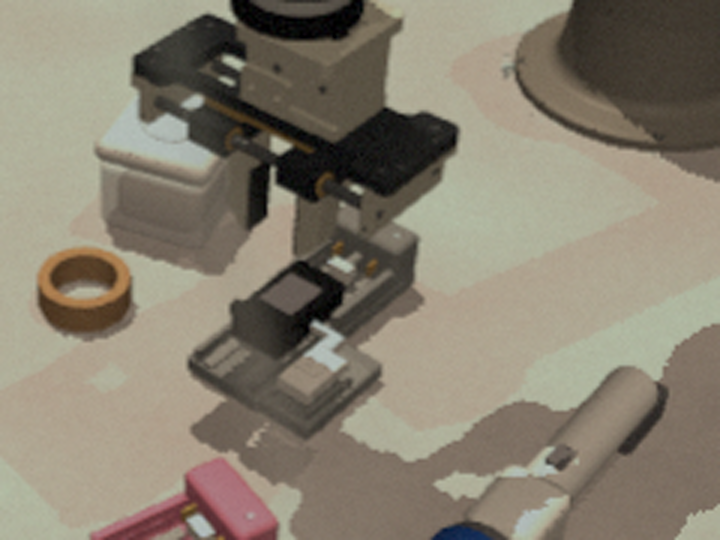

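The pack lies flat in the lane at (285,305), nose about 29 mm out. The key is back up at 36 mm, the gripper is clear, and the bystanders in view have not moved.

```bash
python3 -c "
from workcell import robot;print(robot.sign_off())"
```

```text
the job is handed in; nothing more can be done
None
```

The pack was ejected and stopped in the lane, and I handed the job in at about 6 s. I pressed the eject key about 8 mm down (about 4.4 N) with one fingertip. The other finger stood over the lane at dock x of about 42 mm and stopped the pack. I held the key down for roughly 0.6 s after release, then lifted straight off.

- **Pack:** both cameras show it flat between the guides with its nose about 29 mm out. It measured about the same before and after the lift.
- **Key:** the scene camera reads its top at 36 mm, so it is back up. The top camera's view of it was mostly blocked by the arm.
- **Robot:** it is clear of everything, with force near zero.
- **Bystanders:** the tape, tub and scrubber look unmoved. I did not check the spray bottle again, but the arm stayed well away from it.
- **Disagreement:** the reported TCP height was about 22 mm below the fingertips as the camera saw them. I relied on the camera and the contact force, and contact came where the camera predicted.

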